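# Put the ratchet and the T-handle back in the cutout tray

## Task

Put the ratchet and the T-handle socket wrench away in the black cutout tray: turn each one to match its own recess and press it down past the sprung lips until it lies fully home in the recess, then let go. Leave the other things on the bench where they are.

Things in the scene. Friction and masses are not known exactly. Their poses are not given: they have to be found in the camera images.
- tray: Black foam cutout tray, fixed on the bench, 34 mm high, x -109 to +99, y -95 to +95 mm in its own frame, z up. Origin: underside, middle of the 48 mm wide finger trough that crosses the whole tray along y (trough floor 6 mm above the bench). Recesses 22 mm deep, grey floors 12 mm above the bench. On its +x side four steel sockets, already in place, stand 6 mm above the foam.
- ratchet_seat (a point): Where ratchet_mid lies when fully home: middle of the trough, tray y = -55 mm, 23 mm above the bench. Axes as the tray's: the head goes at +x. About 2.5 mm of room all round head and handle. Two pairs of small grey sprung lips, at x = -30 and +30 mm, hold the shank down: a tool just laid in rests on them 7 to 12 mm too high; about 10 N down on the shank or grip snaps it past.
- ratchet_seat_end (a point): Centre of the round head pocket of the ratchet recess (35 mm across), 55 mm along tray +x from ratchet_seat, where ratchet_head lies when home.
- tee_seat (a point): Where tee_mid lies when fully home: middle of the trough, tray y = +40 mm, 23 mm above the bench. Axes as the tray's: the crossbar goes at -x. About 2.5 mm of room all round crossbar and socket. Two pairs of small grey sprung lips, at x = -30 and +30 mm, hold the shank down: a tool just laid in rests on them 7 to 12 mm too high; about 10 N down on the shank or grip snaps it past.
- tee_seat_end (a point): Centre of the crossbar pocket of the T recess (27 x 95 mm), 50 mm along tray -x from tee_seat, where tee_cross lies when home.
- ratchet_mid (a point): Ratchet lying flat on the bench, 168 mm long, 0.22-0.42 kg: steel head (30 mm round, 22 mm thick, centre at x +55 mm, square stub 8 mm high on top), 14 mm round steel shank (x -38 to +40), black 22 mm round handle (x -38 to -98). This point: on the shank's axis, 11 mm above what it lies on, near the balance point; x axis towards the head, z up.
- ratchet_head (a point): Centre of the ratchet's head, half-way up (without the stub), 55 mm along the tool's x from ratchet_mid.
- tee_mid (a point): T-handle socket wrench lying flat on the bench, 143 mm long, 0.18-0.34 kg: black crossbar (90 mm along y, 22 mm round, axis at x -50 mm), 14 mm round steel stem (x -39 to +37), 22 mm round steel socket end (x +37 to +82). This point: on the stem's axis, 11 mm above what it lies on, near the balance point; x axis towards the socket end, z up.
- tee_cross (a point): Middle of the T-handle's crossbar, 50 mm along -x from tee_mid.
- ratchet: The ratchet as a whole; origin 11 mm straight below ratchet_mid, on its underside; same axes.
- tee: The T-handle wrench as a whole; origin 11 mm straight below tee_mid, on its underside; same axes.
- bin: Bystander: open blue stock bin, 100 x 100 x 55 mm, on the bench beyond the tray; origin at its underside.
- tin: Bystander: metal can, 66 mm across, 85 mm high, beyond the tray; origin at its underside.
- tape: Bystander: grey ring-shaped roll, 90 mm across, 24 mm high, far left of the bench; origin at its underside.
- driver: Bystander: screwdriver lying on the bench, far right; origin on its underside.
Mind the look-alikes: they are no part of the job. Of the things shaped like the ratchet, the bare steel one is meant. Leave any red look-alike of the tee alone.

How it is judged (in metres and radians):
At the end, for the whole second after the job is handed in: Both tools lie at rest in their own recesses, the right way round: grip point and head (or crossbar) within 7 mm of their places seen from above, the grip point no more than 4 mm higher than fully home, lying level within 0.08 rad (horizontal distance between ratchet_mid and ratchet_seat below 0.007 m and horizontal distance between ratchet_head and ratchet_seat_end below 0.007 m and z of each of ratchet_mid, tee_mid in the frame of tray below 0.027 m and angle between each of ratchet_mid, tee_mid's own z axis and vertical below 0.08 rad and linear speed of each of ratchet, tee below 0.02 m/s and horizontal distance between tee_mid and tee_seat below 0.007 m and horizontal distance between tee_cross and tee_seat_end below 0.007 m); the robot touches nothing.
It fails at once if the stock bin is moved by more than 30 mm (distance of bin from where it was at the start of the episode above 0.03 m).
It fails at once if the can is moved by more than 30 mm (distance of tin from where it was at the start of the episode above 0.03 m).
It fails at once if the tape roll is moved by more than 30 mm (distance of tape from where it was at the start of the episode above 0.03 m).
It fails at once if the screwdriver is moved by more than 30 mm (distance of driver from where it was at the start of the episode above 0.03 m).
It also fails if it takes over 56 s, if anything falls off the work surface, if the arm or the gripper's body presses on something with over 40 N, if the wrist force passes 120 N, or if a joint passes its speed limit or range.

## Robot

A 6-joint arm with a two-finger parallel gripper is mounted at the origin on the work surface. World frame = base frame: x ahead of the robot, y to its left, z up, the work surface at z = 0. Lengths are in mm, angles in rad, forces in N, time in s.
With the tool pointing down it reaches from about 375 to 900 mm from the base axis. Payload 3.1 kg.
Tool frame: the origin (TCP) lies at the very end of the fingers, on their centre line; the grasp point (between the pads) lies 19 mm behind it; z points along the fingers, y is the line along which they close (so a half turn about z gives the same grasp; the last joint's range is limited). The gripper opens to 87 mm and grips with 3 to 60 N. Pads are 19 mm wide; open, the fingers measure 117 mm over their backs; the gripper's body (75 mm by 190 mm) begins 51 mm behind the grasp point.
Start: joints at [-1.361, 0.527, 1.433, -0, 1.181, -0.178], TCP at [236.944, -578.32, 195.248] pointing down, gripper open.
Joint ranges: [-3.08, 3.08], [-0.75, 2.2], [0.22, 2.44], [-1.43, 4.57], [0, 2.65], [-2.85, 2.85]. Speed limits (rad/s): [2.79, 2.79, 3.14, 3.14, 3.14, 3.14].

## Interface

Orientations are given as a unit quaternion [w, x, y, z].
In Python, from plant import monitor, eyes, workorder gives the robot as it stands.
- The arm moves only by the shell command python3 -m jog 'ROWS' [OPENING] [FORCE]. ROWS is JSON, a list of rows, each a list of 6 numbers: the shift along the tool's x, y, z in units of 40 mm (1.0 is 40 mm), then the turn, a rotation vector about the tool's x, y, z in degrees. A call has 1 to 10 rows; each row is the pose to reach, as a shift and turn from the pose commanded when the call began, along the tool's axes at that moment; what a row does not reach only later rows make up. A row lasts 1/8 s, in which the tool goes at most 62.5 mm and 10.7 degrees, less where a joint would pass 70% of its speed; a pose out of reach is approached as far as the arm can. A call with a gripper value outside its range is refused whole. OPENING is the closure in counts, from 0 (fully open) to 255 (shut), set as the call begins (- or left out, the last holds). The fingers move at their own pace and stop on an object; FORCE is the grip in N (left out, the last holds). Time passes only in rows, so rows that repeat a pose let the fingers close. It gives the time, the measured TCP pose, the force, the opening and the grip force at its end, in the units of the state.
- monitor.observe(): the state, without advancing time (a new reading comes with each control period).
- eyes.capture(name): name is "scene" or "top"; returns the picture (400x640x3 uint8, red, green, blue); there is no depth.
- eyes.camera_params(name): a dict with "K" (3x3 intrinsics, pixels), "dist" ([k1, k2, p1, p2, k3] as OpenCV has them; the pictures are not rectified), "rvec" (rotation vector, rad) and "tvec" (3), from world to camera coordinates, as OpenCV has them. Camera axes: x right, y down, z forward; pixel columns grow to the right and rows downward; lengths in mm; the calibration is good to about 2 mm. A picture is of the moment at which its call begins. camera_params takes no time and is no camera call.
- workorder.job_done(): hands the job in; it is judged then, once.
The state is a dict: "t": time; "joint_positions": joint angles; "qvel": joint speeds; "joint_torque": joint torques, N m; "ee_pos": TCP position; "orientation": TCP orientation; "contact_force": force on the tool from outside, world axes, zero at the start; "torque": the same for the moment, N m; "grip_width": finger opening in mm; "finger_force": force on a finger pad.
Only numpy, scipy, OpenCV 4.12 (cv2) and the standard library are available. Lean on these libraries where they do the work, as an engineer would, in place of code of your own. Each camera call takes 0.05 s, during which the arm holds its last target. There are 200 camera calls.

## Working session

There is one attempt and no reset: what is moved stays moved. The work goes in short steps, Python scripts to look and compute and a shell command to move; the robot and the scene stay as the last step left them, time stands still between calls to the robot, and variables do not carry over. Pictures are saved under pics/ and viewed, at most 10 in all, crops included, and the job is handed in when it is done.

```bash
mkdir -p pics
python3 - <<'E'
from plant import monitor, eyes
import cv2
for n in("top","scene"):
    cv2.imwrite(f"pics/{n}0.png",cv2.cvtColor(eyes.capture(n),cv2.COLOR_RGB2BGR))
    p=eyes.camera_params(n);print(n,p)
s=monitor.observe();print(s['t'],s['ee_pos'],s['orientation'],s['grip_width'])
E
```

```text
top {'K': array([[388.75843664,   0.        , 315.45811227],
       [  0.        , 388.75843664, 196.75585891],
       [  0.        ,   0.        ,   1.        ]]), 'dist': array([0.00340947, 0.        , 0.        , 0.        , 0.        ]), 'rvec': array([ 2.18680514, -2.1368683 ,  0.0920638 ]), 'tvec': array([ 17.39289456, 558.37338591, 978.78758397])}
scene {'K': array([[391.51419005,   0.        , 314.70409742],
       [  0.        , 391.51419005, 204.44389985],
       [  0.        ,   0.        ,   1.        ]]), 'dist': array([0.01699283, 0.        , 0.        , 0.        , 0.        ]), 'rvec': array([ 2.00184132,  1.5456893 , -0.57618657]), 'tvec': array([-149.83101348, -364.31408613, 1357.99788579])}
0.1 [ 236.77674443 -577.63355476  194.38016341] [-9.82296197e-04  9.81163095e-01  1.93178712e-01 -2.85826479e-05] 86.55644593681546
```

View pics/top0.png

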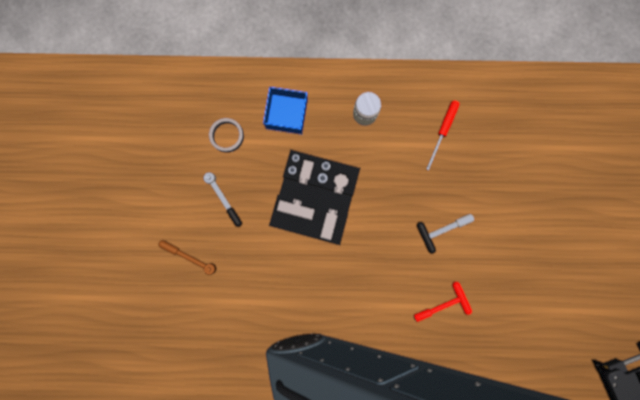

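View pics/scene0.png

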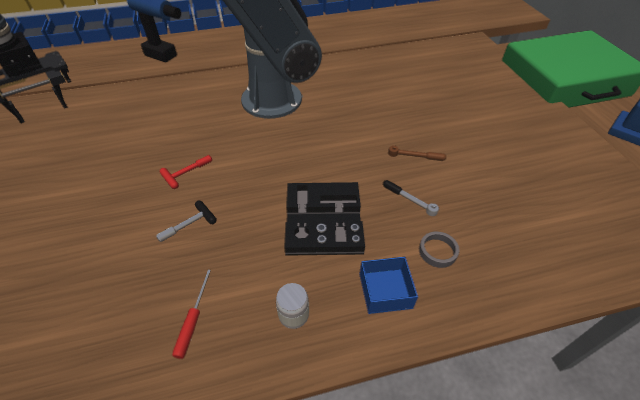

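The two shaped like the ratchet are at top px (209,178)-(240,224), steel with a black grip, and (162,243)-(212,268), copper. The bare steel one fits. For the tee, (420,237)-(472,218) is steel and black, and (415,317)-(465,290) is the red look-alike. I'll confirm in a crop and fit silhouettes at the same time.

```bash
cat > h.py <<'E'
import numpy as np, cv2
from scipy.optimize import minimize
from plant import eyes, monitor
P={n:eyes.camera_params(n) for n in("top","scene")}
def proj(n,X):
    p=P[n];return cv2.projectPoints(np.asarray(X,float).reshape(-1,1,3),p['rvec'],p['tvec'],p['K'],p['dist'])[0].reshape(-1,2)
def unproj(n,uv,z):
    p=P[n];R=cv2.Rodrigues(p['rvec'])[0];C=-R.T@p['tvec']
    q=cv2.undistortPoints(np.float64(uv).reshape(-1,1,2),p['K'],p['dist']).reshape(-1,2)
    d=np.c_[q,np.ones(len(q))]@R
    return C+d*((z-C[2])/d[:,2])[:,None]
def box(x0,x1,y0,y1,z0,z1): return np.array([[x,y,z] for x in(x0,x1) for y in(y0,y1) for z in(z0,z1)],float)
A=np.linspace(0,2*np.pi,24,endpoint=False)
def cylx(x0,x1,r): return np.array([[x,r*np.cos(a),11+r*np.sin(a)] for x in(x0,x1) for a in A])
def cyly(x,h,r): return np.array([[x+r*np.cos(a),y,11+r*np.sin(a)] for y in(-h,h) for a in A])
def cylz(x,r,z0,z1): return np.array([[x+r*np.cos(a),r*np.sin(a),z] for z in(z0,z1) for a in A])
M={'tray':[box(-109,99,-95,95,0,34)],
 'ratchet':[cylz(55,15,0,22),cylx(-38,40,7),cylx(-98,-38,11)],
 'tee':[cyly(-50,45,11),cylx(-39,37,7),cylx(37,82,11)]}
def place(X,q,z=0):
    c,s=np.cos(q[2]),np.sin(q[2]);return np.c_[q[0]+c*X[:,0]-s*X[:,1],q[1]+s*X[:,0]+c*X[:,1],X[:,2]+z]
S=4
def render(n,name,q,roi):
    x0,y0,x1,y1=roi;im=np.zeros(((y1-y0)*S,(x1-x0)*S),np.uint8)
    for X in M[name]:
        h=cv2.convexHull(((proj(n,place(X,q))-[x0-.5,y0-.5])*S-.5).astype(np.float32))
        cv2.fillConvexPoly(im,np.round(h*16).astype(np.int32),255,cv2.LINE_AA,4)
    return cv2.resize(im,None,fx=1/S,fy=1/S,interpolation=cv2.INTER_AREA)/255.
def fit(n,name,mask,roi,q0):
    x0,y0,x1,y1=roi;m=mask[y0:y1,x0:x1].astype(float)
    f=lambda q:np.abs(render(n,name,q,roi)-m).sum()
    b=None
    for d in(15,6,3):
        q0=q0 if b is None else b.x
        b=minimize(f,q0,method='Nelder-Mead',options=dict(initial_simplex=[q0,q0+np.r_[d,0,0],q0+np.r_[0,d,0],q0+np.r_[0,0,d/60]]))
    return b.x,b.fun,m.sum()
def graymask(im,t=28):
    i=im.astype(int);return (i.max(2)-i.min(2))<t
E
python3 - <<'E'
from h import *
im=eyes.capture("top");sc=eyes.capture("scene")
c=im[140:330,150:490];cv2.imwrite("pics/crop1.png",cv2.cvtColor(cv2.resize(c,None,fx=2.3,fy=2.3,interpolation=cv2.INTER_CUBIC),cv2.COLOR_RGB2BGR))
cam=lambda n:-cv2.Rodrigues(P[n]['rvec'])[0].T@P[n]['tvec'];print(cam("top"))
w=unproj("top",[[209,178],[240,224],[427,237],[472,218],[315,197],[325,160],[305,235]],11).round();print(w)
ang=lambda a,b:np.arctan2(*(a-b)[1::-1])
g={'ratchet':np.r_[w[1][:2]*.4+w[0][:2]*.6,ang(w[0],w[1])],
 'tee':np.r_[w[2][:2]*.6+w[3][:2]*.4,ang(w[3],w[2])],'tray':np.r_[w[4][:2],ang(w[5],w[6])]}
R={'top':{'ratchet':(195,165,250,232),'tee':(410,208,482,260),'tray':(258,140,370,252)},
 'scene':{'ratchet':(375,172,445,220),'tee':(150,193,224,248),'tray':(275,172,372,262)}}
for n,I in(("top",im),("scene",sc)):
    m=graymask(I)
    for k in g:
        r=R[n][k];mm=m.copy()
        if k=='tray': # fill holes
            cs=cv2.findContours(m[r[1]:r[3],r[0]:r[2]].astype(np.uint8),cv2.RETR_EXTERNAL,2)[0];z=np.zeros((r[3]-r[1],r[2]-r[0]),np.uint8)
            cv2.drawContours(z,[max(cs,key=cv2.contourArea)],-1,1,-1);mm[r[1]:r[3],r[0]:r[2]]=z
        q,e,a=fit(n,k,mm,r,g[k]);print(n,k,q.round(3),'err',e.round(),'area',a)
E
```

```text
[ 456.42925259   13.08206648 1030.34444838]
[[ 603.  315.   11.]
 [ 483.  227.   11.]
 [ 461. -262.   11.]
 [ 513. -378.   11.]
 [ 559.   32.   11.]
 [ 658.    8.   11.]
 [ 459.   55.   11.]]
top ratchet [558.628 282.428   0.612] err 127.0 area 375.0
top tee [ 481.906 -304.778   -1.126] err 179.0 area 481.0
top tray [ 5.65342e+02  3.20340e+01 -2.45000e-01] err 397.0 area 5573.0
scene ratchet [559.237 282.027   0.6  ] err 85.0 area 427.0
scene tee [ 482.129 -304.039   -1.139] err 108.0 area 543.0
scene tray [ 5.64118e+02  3.16650e+01 -2.45000e-01] err 136.0 area 5443.0
```

View pics/crop1.png

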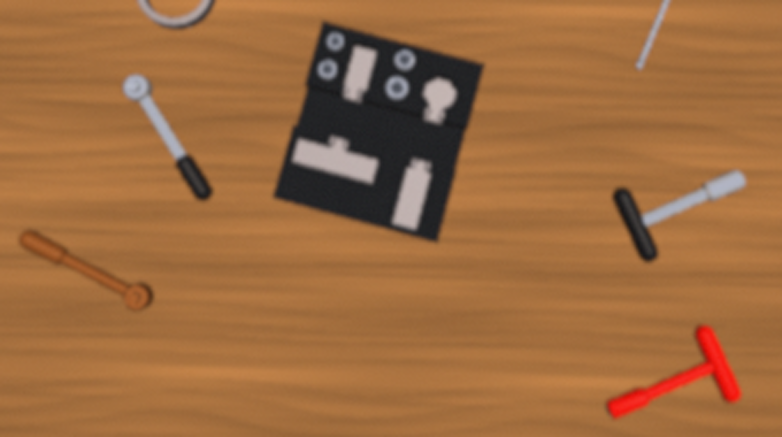

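The crop confirms the choice: the steel ratchet with black grip is at crop (135,87)-(205,190), and the steel/black tee is at crop (620,195)-(745,178). Copper and red are the decoys. Both cameras agree to about 1.3 mm: tee (482,-304.4,-1.133), ratchet (559,282.2,0.606), tray (564.7,31.9,-0.245). Tee first.

```bash
cat > plan.py <<'E'
import sys,numpy as np
from plant import monitor
from scipy.spatial.transform import Rotation as Ro
def plan(x,y,z,psi):
    s=monitor.observe();q=s['orientation'];R=Ro.from_quat([*q[1:],q[0]])
    c,n=np.cos(np.radians(psi)),np.sin(np.radians(psi))
    T=Ro.from_matrix(np.array([[c,n,0],[n,-c,0],[0,0,-1]]))
    d=R.inv().apply(np.r_[x,y,z]-s['ee_pos'])/40;r=(R.inv()*T).as_rotvec(degrees=True)
    print('t',round(s['t'],2),'tcp',s['ee_pos'].round(1),'w',round(s['grip_width'],1),'F',s['contact_force'].round(1),'ROW',d.round(3),r.round(2))
if __name__=='__main__': plan(*map(float,sys.argv[1:]))
E
python3 plan.py 482 -304.4 110 115.1
```

```text
t 0.2 tcp [ 236.8 -577.8  194.6] w 87.1 F [-0.3  0.2  0.6] ROW [ 8.263 -3.999  2.123] [-5.000e-02 -7.000e-02 -9.282e+01]
```

```bash
r='[8.263,-4,2.12,0,0,-92.8]'; python3 -m jog '[[8.26,-4,2.12,0,0,-92.8],[8.26,-4,2.12,0,0,-92.8],[8.26,-4,2.12,0,0,-92.8],[8.26,-4,2.12,0,0,-92.8],[8.26,-4,2.12,0,0,-92.8],[8.26,-4,2.12,0,0,-92.8],[8.26,-4,2.12,0,0,-92.8],[8.26,-4,2.12,0,0,-92.8],[8.26,-4,2.12,0,0,-92.8],[8.26,-4,2.12,0,0,-92.8]]' 0 50; python3 plan.py 482 -304.4 3 115.1
```

```text
t: 1.45
ee_pos: [482.0, -304.9, 110.3]
orientation: [-0.0, 0.537, 0.843, 0.0]
contact_force: [0.0, 0.4, -0.6]
grip_width: 87.0
finger_force: 0.0
t 1.45 tcp [ 482.  -304.9  110.3] w 87.0 F [ 0.   0.4 -0.6] ROW [0.01  0.004 2.683] [-0.   -0.02 -0.1 ]
```

Descend, then close.

```bash
python3 -m jog '[[0,0,1.2,0,0,0],[0,0,2.2,0,0,0],[0,0,2.65,0,0,0],[0,0,2.65,0,0,0],[0,0,2.65,0,0,0]]' && python3 -m jog '[[0,0,0,0,0,0],[0,0,0,0,0,0],[0,0,0,0,0,0],[0,0,0,0,0,0],[0,0,0,0,0,0],[0,0,0,0,0,0]]' 255 50 && python3 -m jog '[[0,0,-0.6,0,0,0],[0,0,-1.5,0,0,0],[0,0,-2.5,0,0,0],[0,0,-2.5,0,0,0],[0,0,-2.5,0,0,0]]'; python3 plan.py 574.4 70.7 100 166
```

```text
t: 2.08
ee_pos: [482.9, -305.9, 5.6]
orientation: [0.001, 0.537, 0.844, -0.0]
contact_force: [0.7, 0.5, 0.4]
grip_width: 86.7
finger_force: 0.0
t: 2.82
ee_pos: [482.0, -305.0, 4.4]
orientation: [-0.0, 0.537, 0.844, 0.0]
contact_force: [-0.0, -0.2, 0.5]
grip_width: 35.0
finger_force: 0.0
t: 3.45
ee_pos: [481.5, -304.6, 104.0]
orientation: [-0.001, 0.537, 0.844, 0.0]
contact_force: [-0.7, -1.1, -0.3]
grip_width: 0.3
finger_force: 0.0
t 3.45 tcp [ 481.5 -304.6  104. ] w 0.3 F [-0.7 -1.1 -0.3] ROW [7.513 6.079 0.104] [  0.    -0.07 -50.92]
```

The fingers are slow (about 70 mm/s) and closed on air. I'll reopen, wait, and retry with a partial opening.

```bash
python3 -m jog '[[0,0,0,0,0,0],[0,0,0,0,0,0],[0,0,0,0,0,0],[0,0,0,0,0,0],[0,0,0,0,0,0],[0,0,0,0,0,0]]' 100 50; python3 plan.py 482 -304.4 3 115.1
python3 - <<'E'
from h import *
for n,r in(("top",(410,208,482,260)),("scene",(150,193,224,248))):
    im=eyes.capture(n);cv2.imwrite(f"pics/re_{n}.png",cv2.cvtColor(im,cv2.COLOR_RGB2BGR))
    q,e,a=fit(n,'tee',graymask(im),r,np.r_[482,-304.4,-1.133]);print(n,q.round(3),e,a)
E
```

```text
t: 4.2
ee_pos: [482.1, -305.0, 104.5]
orientation: [0.0, 0.537, 0.844, -0.0]
contact_force: [0.7, 0.1, -0.1]
grip_width: 49.6
finger_force: 0.0
t 4.2 tcp [ 482.1 -305.   104.5] w 49.6 F [ 0.7  0.1 -0.1] ROW [0.015 0.005 2.537] [ 0.    0.   -0.02]
top [ 481.765 -303.368   -1.085] 1163.7176470588233 1523.0
scene [ 482.225 -304.138   -1.137] 207.1843137254902 631.0
```

Scene view: the tee hasn't moved. Descend again and close with enough wait.

```bash
python3 -m jog '[[0,0,1.2,0,0,0],[0,0,2.2,0,0,0],[0,0,2.53,0,0,0],[0,0,2.53,0,0,0],[0,0,2.53,0,0,0]]' && python3 -m jog '[[0,0,0,0,0,0],[0,0,0,0,0,0],[0,0,0,0,0,0],[0,0,0,0,0,0],[0,0,0,0,0,0],[0,0,0,0,0,0]]' 255 50; python3 plan.py 482 -304.4 3 115.1
```

```text
t: 4.92
ee_pos: [483.0, -305.9, 4.6]
orientation: [0.001, 0.537, 0.844, -0.0]
contact_force: [0.6, -0.4, -0.1]
grip_width: 53.3
finger_force: 0.0
t: 5.68
ee_pos: [482.0, -305.0, 3.2]
orientation: [-0.0, 0.537, 0.844, 0.0]
contact_force: [0.1, 0.4, -0.9]
grip_width: 3.8
finger_force: 0.0
t 5.67 tcp [ 482.  -305.     3.2] w 3.8 F [ 0.1  0.4 -0.9] ROW [0.013 0.006 0.005] [-0.   -0.01 -0.02]
```

```bash
python3 -m jog '[[0,0,0,0,0,0],[0,0,0,0,0,0]]'
python3 - <<'E'
from h import *
a=eyes.capture("scene")[180:260,130:240];b=eyes.capture("top")[195:275,390:500]
c=[cv2.resize(i,(390,284),interpolation=cv2.INTER_CUBIC) for i in(a,b)]
cv2.imwrite("pics/chk1.png",cv2.cvtColor(np.hstack(c),cv2.COLOR_RGB2BGR))
print(proj("top",[482,-305,3]),proj("scene",[482,-305,3]))
E
```

```text
t: 5.92
ee_pos: [482.0, -305.0, 3.2]
orientation: [-0.0, 0.537, 0.844, 0.0]
contact_force: [0.5, -0.5, 1.2]
grip_width: 0.5
finger_force: 0.0
[[442.81056636 229.35989025]] [[188.0999112 223.3767603]]
```

View pics/chk1.png

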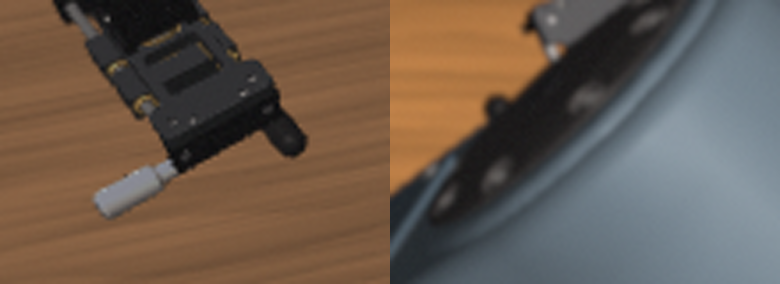

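Run:
```python
from h import *
s=monitor.observe();print(s['joint_positions'],s['ee_pos'],s['orientation'],s['grip_width'])
print(unproj("scene",[[180.7,226.5],[209,212],[147,180]],73).round(), unproj("scene",[[180.7,226.5],[209,212]],0).round())
psi=np.radians(115.1);tx=np.r_[np.cos(psi),np.sin(psi),0];ty=np.r_[np.sin(psi),-np.cos(psi),0]
c=np.r_[482,-305,73]
im=cv2.cvtColor(eyes.capture("scene"),cv2.COLOR_RGB2BGR)[100:260,90:250];im=cv2.resize(im,None,fx=3.7,fy=3.7,interpolation=cv2.INTER_CUBIC)
L=lambda p,col:cv2.polylines(im,[np.int32((proj("scene",p)-[90,100])*3.7)],True,col,1)
L([c+a*tx*37.5+b*ty*95 for a,b in((1,1),(1,-1),(-1,-1),(-1,1))],(0,255,0))
L([np.r_[482,-305,3],np.r_[482,-305,73]],(0,0,255))
for X in M['tee']:
    h=cv2.convexHull(proj("scene",place(X,np.r_[482.1,-304.2,-1.137])).astype(np.float32));cv2.polylines(im,[np.int32((h-[90,100])*3.7)],True,(255,255,0),1)
cv2.imwrite("pics/chk2.png",im)
```

```text
[-7.60000924e-01  7.37395517e-01  1.70659105e+00  1.08132102e-05
  6.97730516e-01 -1.19769136e+00] [ 482.00688201 -304.98358202    3.20064936] [-6.03869659e-05  5.36730264e-01  8.43753886e-01  1.53690685e-05] 0.6943712775442697
[[ 547. -307.   73.]
 [ 519. -240.   73.]
 [ 371. -386.   73.]] [[ 485. -324.    0.]
 [ 455. -251.   -0.]]
```

View pics/chk2.png

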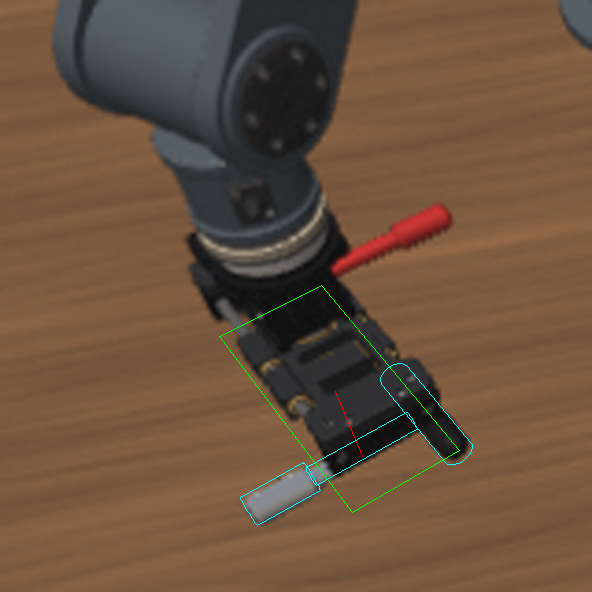

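Run:
```python
from h import *
t=np.r_[237,-578,195];ty=np.r_[.38,-.925,0]
print(proj("scene",[t,t+47*ty,t-47*ty,t-[0,0,-70]]).round(1),proj("top",[t,t+47*ty,t-47*ty]).round(1))
im=cv2.imread("pics/scene0.png")[10:140,0:100];a=cv2.resize(im,None,fx=4,fy=4,interpolation=cv2.INTER_CUBIC)
im=cv2.imread("pics/re_scene.png")[130:260,130:230];b=cv2.resize(im,None,fx=4,fy=4,interpolation=cv2.INTER_CUBIC)
cv2.imwrite("pics/chk3.png",np.hstack([a,b]))
c=np.r_[482,-305,104.5];ty=np.r_[.906,.424,0]
print(proj("scene",[c,c+25*ty,c-25*ty])-[130,130])
```

```text
[[ 49.5 121.9]
 [ 28.6 129.2]
 [ 69.6 114.8]
 [ 33.5  97.4]] [[607.2 350.8]
 [628.2 342.5]
 [586.1 359.2]]
[[47.18208678 67.18584361]
 [52.14299638 73.35133176]
 [42.35042652 61.1831421 ]]
```

View pics/chk3.png

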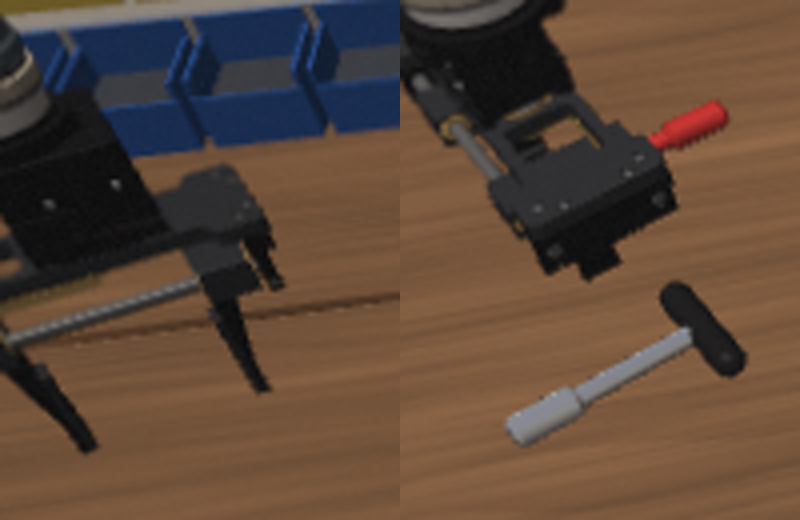

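Fingertips in the start picture sit at scene (22,122) and (66,107). The reported TCP predicts (29,129) and (70,115). That matches tips about 20 mm higher than reported, so the fingers closed just above the stem. I'll open and go lower in small steps, watching the force.

```bash
python3 -m jog '[[0,0,0,0,0,0],[0,0,0,0,0,0],[0,0,0,0,0,0],[0,0,0,0,0,0],[0,0,0,0,0,0],[0,0,0,0,0,0]]' 120 50 && python3 -m jog '[[0,0,0.1,0,0,0],[0,0,0.2,0,0,0],[0,0,0.25,0,0,0],[0,0,0.25,0,0,0]]'
```

```text
t: 6.82
ee_pos: [482.0, -305.0, 3.2]
orientation: [-0.0, 0.537, 0.844, 0.0]
contact_force: [-0.6, 0.3, 0.7]
grip_width: 44.7
finger_force: 0.0
t: 7.32
ee_pos: [481.9, -304.8, -7.1]
orientation: [-0.0, 0.537, 0.844, 0.0]
contact_force: [0.3, -0.0, -0.8]
grip_width: 46.0
finger_force: 0.0
```

The TCP now reads -7 mm with no contact, so the reported height is biased. Go slightly lower and grip.

```bash
python3 -m jog '[[0,0,0.07,0,0,0],[0,0,0.12,0,0,0],[0,0,0.12,0,0,0]]' && python3 -m jog '[[0,0,0,0,0,0],[0,0,0,0,0,0],[0,0,0,0,0,0],[0,0,0,0,0,0],[0,0,0,0,0,0],[0,0,0,0,0,0]]' 255 50
```

```text
t: 7.7
ee_pos: [481.9, -304.9, -11.7]
orientation: [-0.0, 0.537, 0.844, 0.0]
contact_force: [-0.4, 0.1, 0.7]
grip_width: 45.9
finger_force: 0.0
t: 8.45
ee_pos: [482.5, -305.4, -9.4]
orientation: [0.001, 0.537, 0.844, -0.0]
contact_force: [-1.0, 1.9, 15.1]
grip_width: 1.8
finger_force: 8.8
```

Contact with the stem's top (about z 18) at ee z -9.4, so the bias is about 27 mm. Open and go down to about -21.

```bash
python3 -m jog '[[0,0,-0.1,0,0,0],[0,0,-0.1,0,0,0],[0,0,-0.1,0,0,0],[0,0,-0.1,0,0,0],[0,0,-0.1,0,0,0],[0,0,-0.1,0,0,0]]' 120 50 && python3 -m jog '[[0,0,0.1,0,0,0],[0,0,0.2,0,0,0],[0,0,0.28,0,0,0],[0,0,0.28,0,0,0]]' && python3 -m jog '[[0,0,0.05,0,0,0],[0,0,0.05,0,0,0]]'
```

```text
t: 9.2
ee_pos: [482.0, -305.0, -7.7]
orientation: [-0.0, 0.537, 0.844, 0.0]
contact_force: [-0.2, -0.0, 0.5]
grip_width: 44.9
finger_force: 0.0
t: 9.7
ee_pos: [481.8, -304.8, -19.2]
orientation: [-0.0, 0.537, 0.844, 0.0]
contact_force: [1.0, 0.1, 0.1]
grip_width: 45.8
finger_force: 0.0
t: 9.95
ee_pos: [482.0, -305.0, -20.8]
orientation: [-0.0, 0.537, 0.844, 0.0]
contact_force: [0.5, -0.4, -0.3]
grip_width: 46.0
finger_force: 0.0
```

```bash
python3 -m jog '[[0,0,0.05,0,0,0],[0,0,0.05,0,0,0]]' && python3 -m jog '[[0,0,0,0,0,0],[0,0,0,0,0,0],[0,0,0,0,0,0],[0,0,0,0,0,0],[0,0,0,0,0,0]]' 255 50
```

```text
t: 10.2
ee_pos: [482.0, -305.0, -22.9]
orientation: [-0.0, 0.537, 0.844, 0.0]
contact_force: [0.2, 0.0, -0.6]
grip_width: 45.9
finger_force: 0.0
t: 10.82
ee_pos: [482.1, -305.0, -22.7]
orientation: [0.0, 0.537, 0.844, 0.0]
contact_force: [-0.0, -1.0, 0.2]
grip_width: 12.5
finger_force: 50.0
```

Gripped: width is about 12.5 and force 50 N. Stem centre z 11 matches ee z -22.7, so home is ee z -10.7. Lift and check.

```bash
python3 -m jog '[[0,0,-0.5,0,0,0],[0,0,-1.5,0,0,0],[0,0,-2.3,0,0,0],[0,0,-2.3,0,0,0]]'; python3 plan.py 574.4 70.7 60 166
```

```text
t: 11.32
ee_pos: [483.4, -306.2, 71.2]
orientation: [0.003, 0.537, 0.844, -0.001]
contact_force: [0.1, -0.3, -2.9]
grip_width: 12.2
finger_force: 50.0
t 11.32 tcp [ 483.4 -306.2   71.2] w 12.2 F [ 0.1 -0.3 -2.9] ROW [7.571 6.056 0.255] [-2.000e-02  3.100e-01 -5.092e+01]
```

```bash
python3 -m jog '[[7.51,6.07,0.1,0,0,-50.9],[7.51,6.07,0.1,0,0,-50.9],[7.51,6.07,0.1,0,0,-50.9],[7.51,6.07,0.1,0,0,-50.9],[7.51,6.07,0.1,0,0,-50.9],[7.51,6.07,0.1,0,0,-50.9],[7.51,6.07,0.1,0,0,-50.9],[7.51,6.07,0.1,0,0,-50.9],[7.51,6.07,0.1,0,0,-50.9],[7.51,6.07,0.1,0,0,-50.9]]'; python3 plan.py 574.4 70.7 30 166
python3 - <<'E'
from h import *
s=monitor.observe();z=s['ee_pos'][2]+22.7   # underside height of tool
q=np.r_[s['ee_pos'][:2],-.245];o=[]
for n,b in(("scene",(265,130,385,230)),("top",(250,140,370,240))):
    im=cv2.cvtColor(eyes.capture(n),cv2.COLOR_RGB2BGR)[b[1]:b[3],b[0]:b[2]];im=cv2.resize(im,(396,int(396*im.shape[0]/im.shape[1])),interpolation=cv2.INTER_CUBIC);f=396/(b[2]-b[0])
    for X in M['tee']:
        h=cv2.convexHull(proj(n,place(X,q,z)).astype(np.float32));cv2.polylines(im,[np.int32((h+.5-b[:2])*f)],True,(0,255,0),1)
    o.append(im)
cv2.imwrite("pics/chk4.png",np.hstack(o))
E
```

```text
t: 12.58
ee_pos: [574.3, 68.2, 65.0]
orientation: [-0.0, 0.123, 0.992, -0.0]
contact_force: [0.3, -0.1, -1.0]
grip_width: 12.3
finger_force: 50.0
t 12.57 tcp [574.3  68.2  65. ] w 12.3 F [ 0.3 -0.1 -1. ] ROW [0.013 0.061 0.875] [-0.02 -0.04 -0.17]
```

View pics/chk4.png

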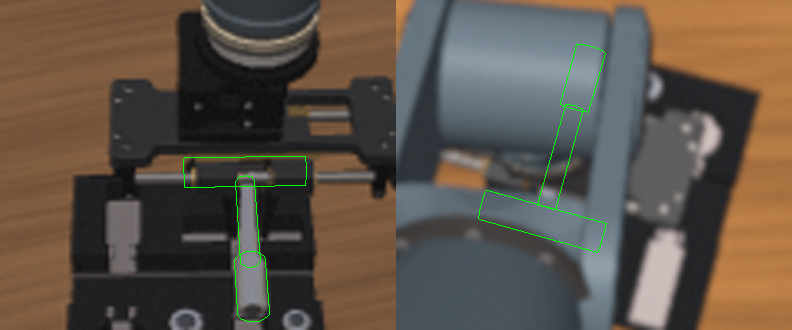

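The overlay of the expected tee matches the scene view to about 1 px: socket end at crop (252,315), crossbar at (245,172), right way round. Centre it over the seat and lower.

```bash
python3 -m jog '[[0.013,0.061,0.4,0,0,-0.15],[0.013,0.061,0.8,0,0,-0.15],[0.013,0.061,1.2,0,0,-0.15],[0.013,0.061,1.2,0,0,-0.15],[0.013,0.061,1.2,0,0,-0.15]]'; python3 plan.py 574.4 70.7 -2 166
```

```text
t: 13.3
ee_pos: [574.8, 72.5, 17.0]
orientation: [-0.0, 0.121, 0.993, -0.0]
contact_force: [0.7, 0.1, -1.7]
grip_width: 12.7
finger_force: 50.0
t 13.3 tcp [574.8  72.5  17. ] w 12.7 F [ 0.7  0.1 -1.7] ROW [-0.002 -0.047  0.475] [-0.   -0.01  0.14]
```

```bash
python3 -m jog '[[0,-0.045,0,0,0,0.14],[0,-0.045,0.0,0,0,0.14],[0,-0.045,0.15,0,0,0.14],[0,-0.045,0.3,0,0,0.14],[0,-0.045,0.3,0,0,0.14]]'; python3 plan.py 574.4 70.7 -2 166
```

```text
t: 13.92
ee_pos: [573.6, 70.8, 4.5]
orientation: [-0.001, 0.122, 0.993, -0.0]
contact_force: [-0.2, 0.3, -2.5]
grip_width: 12.4
finger_force: 50.0
t 13.93 tcp [573.6  70.8   4.5] w 12.4 F [-0.2  0.3 -2.5] ROW [-0.02   0.003  0.161] [-0.02 -0.1  -0.02]
```

```bash
python3 -m jog '[[0,0,0.1,0,0,0],[0,0,0.16,0,0,0],[0,0,0.16,0,0,0]]' && python3 -m jog '[[0,0,0.07,0,0,0],[0,0,0.14,0,0,0],[0,0,0.2,0,0,0],[0,0,0.22,0,0,0],[0,0,0.22,0,0,0]]'
```

```text
t: 14.3
ee_pos: [574.9, 70.7, 0.1]
orientation: [0.001, 0.122, 0.993, -0.0]
contact_force: [-1.6, -1.0, 5.7]
grip_width: 12.3
finger_force: 50.0
t: 14.92
ee_pos: [573.6, 70.9, -10.5]
orientation: [-0.001, 0.122, 0.993, 0.0]
contact_force: [-0.6, -0.3, -2.7]
grip_width: 12.7
finger_force: 50.0
```

It snapped past the lips: force peaked, then fell back to the tool's weight at ee z -10.5. Nudge down, release and rise.

```bash
python3 -m jog '[[0,0,0.04,0,0,0],[0,0,0.04,0,0,0]]' && python3 -m jog '[[0,0,0,0,0,0],[0,0,0,0,0,0],[0,0,0,0,0,0],[0,0,0,0,0,0],[0,0,0,0,0,0]]' 125 50 && python3 -m jog '[[0,0,-0.5,0,0,0],[0,0,-1.5,0,0,0],[0,0,-2.5,0,0,0],[0,0,-2.5,0,0,0]]'; python3 plan.py 559 282.2 80 214.7
```

```text
t: 15.18
ee_pos: [573.6, 70.9, -10.8]
orientation: [-0.001, 0.122, 0.993, -0.0]
contact_force: [-2.4, -0.1, 6.0]
grip_width: 12.3
finger_force: 50.0
t: 15.8
ee_pos: [574.2, 70.7, -11.7]
orientation: [-0.0, 0.122, 0.993, -0.0]
contact_force: [0.3, -0.5, 0.8]
grip_width: 43.5
finger_force: 0.0
t: 16.3
ee_pos: [577.0, 70.6, 91.6]
orientation: [0.004, 0.122, 0.993, 0.0]
contact_force: [-0.5, 0.8, 0.4]
grip_width: 44.7
finger_force: 0.0
t 16.3 tcp [577.   70.6  91.6] w 44.7 F [-0.5  0.8  0.4] ROW [1.719 5.023 0.285] [ -0.11   0.43 -48.71]
```

```bash
python3 -m jog '[[1.65,5.04,0.2,0,0,-48.7],[1.65,5.04,0.2,0,0,-48.7],[1.65,5.04,0.2,0,0,-48.7],[1.65,5.04,0.2,0,0,-48.7],[1.65,5.04,0.2,0,0,-48.7],[1.65,5.04,0.2,0,0,-48.7],[1.65,5.04,0.2,0,0,-48.7],[1.65,5.04,0.2,0,0,-48.7]]'; python3 plan.py 559 282.2 -22.5 214.7
python3 - <<'E'
from h import *
im=eyes.capture("scene");cv2.imwrite("pics/mid.png",cv2.cvtColor(im,cv2.COLOR_RGB2BGR))
q,e,a=fit("scene",'ratchet',graymask(im),(375,172,445,220),np.r_[559,282.2,.606]);print(q.round(3),e,a)
E
```

```text
t: 17.3
ee_pos: [559.0, 281.7, 80.2]
orientation: [-0.0, -0.297, 0.955, 0.0]
contact_force: [-0.4, -0.6, 0.6]
grip_width: 44.5
finger_force: 0.0
t 17.3 tcp [559.  281.7  80.2] w 44.5 F [-0.4 -0.6  0.6] ROW [-0.008  0.011  2.566] [ 0.01 -0.03 -0.11]
[558.872 281.825   0.599] 199.10980392156864 536.0
```

```bash
python3 -m jog '[[0,0.01,1.2,0,0,0],[0,0.01,2.1,0,0,0],[0,0.01,2.5,0,0,0],[0,0.01,2.56,0,0,0],[0,0.01,2.56,0,0,0]]' && python3 -m jog '[[0,0,0,0,0,0],[0,0,0,0,0,0],[0,0,0,0,0,0],[0,0,0,0,0,0],[0,0,0,0,0,0]]' 255 50; python3 plan.py 559 282.2 -22.5 214.7
```

```text
t: 17.98
ee_pos: [559.9, 282.9, -20.9]
orientation: [0.001, -0.298, 0.955, -0.0]
contact_force: [0.0, 0.2, 0.9]
grip_width: 44.3
finger_force: 0.0
t: 18.6
ee_pos: [559.0, 282.7, -21.7]
orientation: [0.0, -0.298, 0.955, -0.0]
contact_force: [-0.5, -0.0, 2.6]
grip_width: 12.5
finger_force: 50.0
t 18.6 tcp [559.  282.7 -21.7] w 12.5 F [-0.5 -0.   2.6] ROW [ 0.006 -0.01   0.021] [-0.01  0.02 -0.01]
```

```bash
python3 -m jog '[[0,0,-0.5,0,0,0],[0,0,-1.5,0,0,0],[0,0,-2.3,0,0,0],[0,0,-2.3,0,0,0],[0,0,-2.3,0,0,0],[0,0,-2.3,0,0,0]]'; python3 plan.py 551.4 -21.5 60 166
```

```text
t: 19.35
ee_pos: [557.2, 282.1, 68.2]
orientation: [-0.002, -0.298, 0.955, 0.0]
contact_force: [-0.5, 0.0, -3.6]
grip_width: 12.7
finger_force: 50.0
t 19.35 tcp [557.2 282.1  68.2] w 12.7 F [-0.5  0.  -3.6] ROW [ 4.439 -6.159  0.215] [-3.000e-02 -2.300e-01  4.869e+01]
```

```bash
python3 -m jog '[[4.48,-6.14,0.1,0,0,48.7],[4.48,-6.14,0.1,0,0,48.7],[4.48,-6.14,0.1,0,0,48.7],[4.48,-6.14,0.1,0,0,48.7],[4.48,-6.14,0.1,0,0,48.7],[4.48,-6.14,0.1,0,0,48.7],[4.48,-6.14,0.1,0,0,48.7],[4.48,-6.14,0.1,0,0,48.7],[4.48,-6.14,0.1,0,0,48.7],[4.48,-6.14,0.1,0,0,48.7]]'; python3 plan.py 551.4 -21.5 17 166
python3 - <<'E'
from h import *
s=monitor.observe();z=s['ee_pos'][2]+21.7
q=np.r_[s['ee_pos'][:2],-.245]
n,b="scene",(255,120,385,260)
im=cv2.cvtColor(eyes.capture(n),cv2.COLOR_RGB2BGR)[b[1]:b[3],b[0]:b[2]];f=4.2;im=cv2.resize(im,None,fx=f,fy=f,interpolation=cv2.INTER_CUBIC)
for k,q,z in(('ratchet',q,z),('tee',np.r_[574.4,70.7,-.245],12)):
  for X in M[k]:
    h=cv2.convexHull(proj(n,place(X,q,z)).astype(np.float32));cv2.polylines(im,[np.int32((h+.5-b[:2])*f)],True,(0,255,0),1)
cv2.imwrite("pics/chk5.png",im)
E
```

```text
t: 20.6
ee_pos: [551.3, -20.3, 66.0]
orientation: [-0.0, 0.121, 0.993, 0.0]
contact_force: [-0.7, 0.7, -3.0]
grip_width: 12.4
finger_force: 50.0
t 20.6 tcp [551.3 -20.3  66. ] w 12.4 F [-0.7  0.7 -3. ] ROW [-0.011 -0.028  1.226] [ 0.   -0.    0.09]
```

View pics/chk5.png

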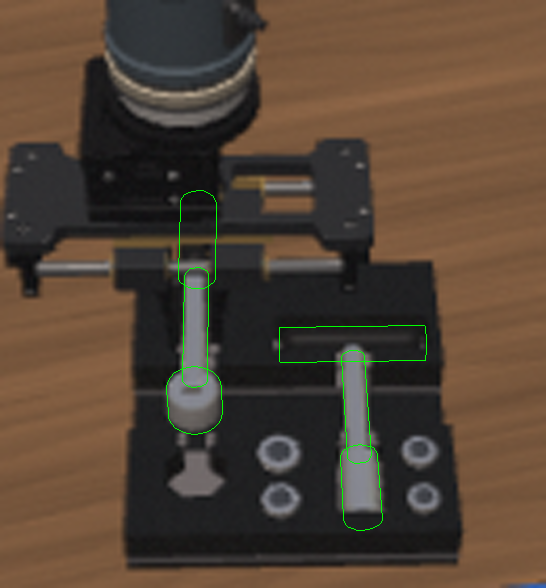

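The tee lies home: its seat overlay matches at crop (352,345)-(360,520). The held ratchet, head at (194,400), matches its overlay and points to +x. Lower it.

```bash
python3 -m jog '[[-0.01,0,0.4,0,0,0.05],[-0.01,0,0.8,0,0,0.05],[-0.01,0,1.2,0,0,0.05],[-0.01,0,1.2,0,0,0.05],[-0.01,0,1.2,0,0,0.05],[-0.01,0,1.2,0,0,0.05]]'; python3 plan.py 551.4 -21.5 5.5 166
```

```text
t: 21.4
ee_pos: [552.2, -21.6, 18.5]
orientation: [0.001, 0.122, 0.992, -0.0]
contact_force: [0.1, 0.2, -4.3]
grip_width: 12.8
finger_force: 50.0
t 21.4 tcp [552.2 -21.6  18.5] w 12.8 F [ 0.1  0.2 -4.3] ROW [ 0.02  -0.003  0.326] [ 0.    0.07 -0.07]
```

```bash
python3 -m jog '[[0,0,0.15,0,0,0],[0,0,0.3,0,0,0],[0,0,0.3,0,0,0]]'&& python3 -m jog '[[0,0,0.1,0,0,0],[0,0,0.16,0,0,0],[0,0,0.16,0,0,0]]' ; python3 plan.py 551.4 -21.5 -9.7 166
```

```text
t: 21.78
ee_pos: [551.1, -21.3, 5.5]
orientation: [-0.001, 0.122, 0.992, 0.0]
contact_force: [-0.2, 0.3, -4.8]
grip_width: 12.6
finger_force: 50.0
t: 22.15
ee_pos: [552.2, -21.7, 0.7]
orientation: [0.001, 0.122, 0.992, -0.0]
contact_force: [-1.4, -0.7, 5.2]
grip_width: 12.7
finger_force: 50.0
t 22.15 tcp [552.2 -21.7   0.7] w 12.7 F [-1.4 -0.7  5.2] ROW [ 0.022 -0.001  0.26 ] [-0.01  0.09 -0.05]
```

On the lips. Press through.

```bash
python3 -m jog '[[0,0,0.07,0,0,0],[0,0,0.14,0,0,0],[0,0,0.2,0,0,0],[0,0,0.23,0,0,0],[0,0,0.23,0,0,0]]' && python3 -m jog '[[0,0,0.05,0,0,0],[0,0,0.05,0,0,0]]'; python3 plan.py 551.4 -21.5 -9.7 166
```

```text
t: 22.78
ee_pos: [551.8, -21.5, -9.7]
orientation: [0.0, 0.122, 0.992, -0.0]
contact_force: [1.2, -0.6, 0.2]
grip_width: 12.5
finger_force: 50.0
t: 23.02
ee_pos: [551.9, -21.5, -9.8]
orientation: [0.0, 0.122, 0.992, -0.0]
contact_force: [-1.8, -1.1, 13.5]
grip_width: 12.2
finger_force: 50.0
t 23.02 tcp [551.9 -21.5  -9.8] w 12.2 F [-1.8 -1.1 13.5] ROW [ 0.013 -0.002 -0.002] [-0.01  0.06 -0.05]
```

It sits on the floor: force is 13 N at the expected home height. Release, back off clear of the view, and look.

```bash
python3 -m jog '[[0,0,0,0,0,0],[0,0,0,0,0,0],[0,0,0,0,0,0],[0,0,0,0,0,0],[0,0,0,0,0,0]]' 125 && python3 -m jog '[[0,0,-0.5,0,0,0],[0,0,-1.5,0,0,0],[0,0,-3,0,0,0],[2,-4,-4,0,0,0],[4,-7,-4,0,0,0],[4,-7,-4,0,0,0],[4,-7,-4,0,0,0],[4,-7,-4,0,0,0],[4,-7,-4,0,0,0],[4,-7,-4,0,0,0]]'
python3 - <<'E'
from h import *
o=[]
for n,b in(("scene",(270,165,380,265)),("top",(258,142,368,252))):
    im=cv2.cvtColor(eyes.capture(n),cv2.COLOR_RGB2BGR)[b[1]:b[3],b[0]:b[2]];f=3.6;im=cv2.resize(im,None,fx=f,fy=f,interpolation=cv2.INTER_CUBIC)
    for k,q in(('ratchet',np.r_[551.4,-21.5,-.245]),('tee',np.r_[574.4,70.7,-.245])):
      for X in M[k]:
        h=cv2.convexHull(proj(n,place(X,q,12)).astype(np.float32));cv2.polylines(im,[np.int32((h+.5-b[:2])*f)],True,(0,255,0),1)
    o.append(cv2.copyMakeBorder(im,0,400-im.shape[0],0,0,0))
cv2.imwrite("pics/end.png",np.hstack(o))
E
```

```text
t: 23.65
ee_pos: [551.5, -21.3, -11.8]
orientation: [-0.0, 0.122, 0.992, 0.0]
contact_force: [-0.7, -0.1, -0.3]
grip_width: 43.6
finger_force: 0.0
t: 24.9
ee_pos: [328.1, -254.4, 148.5]
orientation: [0.0, 0.124, 0.992, 0.0]
contact_force: [0.7, 0.1, 0.8]
grip_width: 44.1
finger_force: 0.0
```

View pics/end.png

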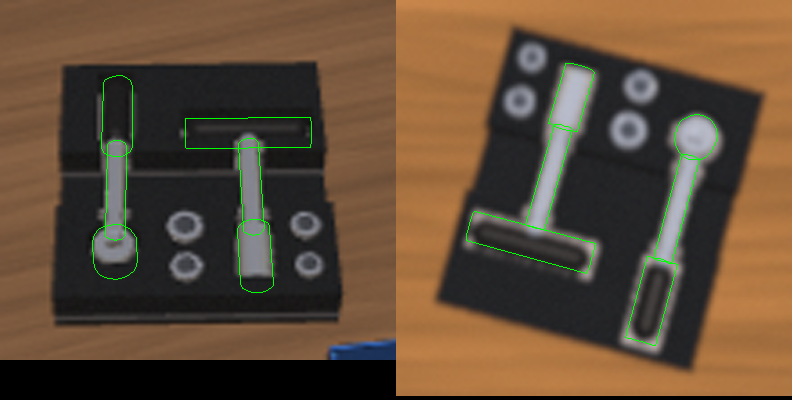

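Both tools match their seat outlines in the top view: ratchet head at (695,137), crossbar at (530,243), each level and home to within about 2 mm. Hand in.

```bash
python3 -m jog '[[0,0,0,0,0,0],[0,0,0,0,0,0]]'; python3 -c "
from plant import workorder;print(workorder.job_done())"
```

```text
t: 25.25
ee_pos: [329.1, -253.1, 148.3]
orientation: [-0.0, 0.121, 0.993, 0.0]
contact_force: [0.5, -0.6, 0.5]
grip_width: 44.5
finger_force: 0.0
the job is handed in; nothing more can be done
None
```

I pressed the ratchet and the T-handle wrench home in their own recesses, let go, and handed the job in at about 25 s. The last pictures show both within about 2 mm of their seats, but the hand-in returned no verdict.

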